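# Seat the colour jar on the shaker's sprung lift

### The arm

A 7-joint arm with a two-finger parallel gripper is mounted at the origin on the work surface; the furniture and walls round the work are solid. World frame = base frame: x ahead of the robot, y to its left, z up, the work surface at z = 0. Lengths are in m, angles in rad, forces in N, time in s.
With the tool pointing down it reaches from about 0.4 to 0.875 m from the base axis. Payload 6.5 kg.
Tool frame: the origin (TCP) lies at the very end of the fingers, on their centre line; the grasp point (between the pads) lies 19 mm behind it; z points along the fingers, y is the line along which they close (so a half turn about z gives the same grasp; the last joint's range is limited). The gripper opens to 88 mm and grips with 3 to 60 N. Pads are 18 mm wide; open, the fingers measure 123 mm over their backs; the gripper's body (75 mm by 187 mm) begins 45 mm behind the grasp point.
Start: joints at [1.165, 0.536, -0.004, 1.538, 0.003, 1.067, -0.071], TCP at [0.217, -0.613, 0.2] pointing down, gripper open.
Joint ranges: [-2.7, 2.7], [-0.37, 2.16], [-1.27, 1.26], [0.24, 2.4], [-1.31, 4.45], [0.19, 1.91], [-2.76, 2.76]. Speed limits (rad/s): [2.39, 2.39, 3.14, 3.14, 3.14, 3.14, 3.14].

### API

Orientations are given as a rotation vector (axis times angle).
In Python, from workcell import env gives the robot as it stands. Calls block until the motion is done:
- env.move_pose(position, orientation): joint-space move of the TCP to a pose.
- env.move_linear(position, ori=None, vel=0.15, threshold=None): straight line of the TCP; ori=None keeps the orientation; vel is the mean speed in m/s. With threshold (N) it stops when the force on the tool has changed by that much, and returns True; else False.
- env.move_joints(angles): joint-space move.
- env.grip(opening): finger opening in m; the grip force is fixed at half the most; returns when the fingers have stopped.
- env.pause(seconds).
- env.solve_ik(position, orientation): joint angles nearest the present ones, or None.
- env.read_state(): the state.
- env.get_image(name): name is "side" or "top" or "wrist"; returns the picture (480x640x3 uint8, red, green, blue); there is no depth.
- env.get_calibration(name): a dict with "mtx" (3x3 intrinsics, pixels), "k1" (the pictures are not rectified: a ray, as slopes to the right and down, at radius r is drawn at 1 + k1 r^2 times it, then the intrinsics apply), "xyz" and "rotation" of the camera in the world; the wrist camera has in their place "mount" (4x4, takes a point from camera to tool coordinates, whose origin is the TCP and whose axes are the flange's). Camera axes: x right, y down, z forward; pixel columns grow to the right and rows downward; lengths in m; the calibration is good to about 2 mm. A picture is of the moment at which its call begins: read the wrist's pose just before it. get_calibration takes no time and is no camera call.
A pose or a line that the arm cannot do raises env.PlanningError and nothing moves.
- env.finish_job(): hands the job in; it is judged then, once.
The state is a dict: "t": time; "joints": joint angles; "qd": joint speeds; "joint_torque": joint torques, N m; "tcp_pos": TCP position; "tool_rot": TCP orientation; "wrist_force": force on the tool from outside, world axes, zero at the start; "wrist_torque": the same for the moment, N m; "width": finger opening in m; "gripper_force": force on a finger pad.
Only numpy, scipy, OpenCV 4.12 (cv2) and the standard library are available. Lean on these libraries where they do the work, as an engineer would, in place of code of your own. Each camera call takes 0.05 s, during which the arm holds its last target. There are 200 camera calls.

### The job

Load the jar with the yellow cap into the blue bench shaker: stand it upright in the white round nest of the sprung lift, push it down until the catch snaps over and holds the lift down, then let go of it. Leave the jar with the dark green-black cap where it is, and do not push the lift down without the yellow-capped jar in it.

Things in the scene. Friction and masses are not known exactly. Their poses are not given: they have to be found in the camera images.
- yellow_jar: The jar to load: clear glass jar with an orange-brown and red label and a mustard-yellow cap, 45 mm in diameter, 100 mm tall (the cap is the top 20 mm), about 0.11 kg, standing upright. Origin at the centre of its underside, z up along the jar.
- green_jar: The other jar, to be left alone: clear glass with a green label and a dark green-black cap, 41 mm in diameter, 104 mm tall. Origin at the centre of its underside, z up.
- nest (a point): Centre of the nest's floor, on which the jar shall stand; moves with the lift: 70 mm above the table when up, 50 mm when caught. The nest is a white round dish, 72 mm inside, 84 mm outside, rim 6 mm above the floor, on a blue shaker housing (185 x 130 mm, top at 30 mm). z up, x points to the aluminium catch post: 58 to 90 mm from the centre, 40 mm wide, top 74 mm above the table, the tallest part.
- lift (a joint): How far the lift is pushed down, m: 0 up, 0.024 bottom stop. Sprung upward; the jar alone sinks it 2 mm at most; pushing takes about 6 N half way, 8 to 10 N past the catch. The sloped catch snaps over the lift's tongue at about 0.021 and then holds it near 0.020; short of that it springs back. The red band round its stem is hidden when down.
Not all that is in view belongs to the job. What is shaped like the yellow_jar but pink or turquoise is not meant.

How it is judged:
By the outcome, as a careful person would: the job done as asked, in the order asked, and still so for the second after the job is handed in, with the robot touching nothing.
It also fails if it takes over 48 s, if anything falls off the work surface, if the arm or the gripper's body presses on something with over 40 N, if the wrist force passes 120 N, or if a joint passes its speed limit or range.

## Working session

There is one attempt and no reset: what is moved stays moved. The work goes in short steps, each a Python script; the robot and the scene stay as the last script left them, time stands still between calls to the robot, and variables do not carry over. Pictures are saved under pics/ and viewed, at most 10 in all, crops included, and the job is handed in when it is done.

```bash
mkdir -p pics; ls; cat > h.py <<'E'
from workcell import env
import numpy as np, cv2
def ray(name,u,v,st=None):
    c=env.get_calibration(name); K=np.array(c["mtx"]); k=c["k1"]
    d=np.array([(u-K[0,2])/K[0,0],(v-K[1,2])/K[1,1]]); p=d.copy()
    for _ in range(20): p=d/(1+k*(p@p))
    R=np.array(c["rotation"])
    if R.shape!=(3,3): R=cv2.Rodrigues(R.astype(float))[0]
    return np.array(c["xyz"]),R@np.r_[p,1]
def atz(name,u,v,z):
    o,d=ray(name,u,v); return o+d*(z-o[2])/d[2]
def proj(name,P):
    c=env.get_calibration(name); K=np.array(c["mtx"]); R=np.array(c["rotation"])
    if R.shape!=(3,3): R=cv2.Rodrigues(R.astype(float))[0]
    q=R.T@(np.array(P)-c["xyz"]); p=q[:2]/q[2]; p=p*(1+c["k1"]*(p@p))
    return K[:2,:2]@p+K[:2,2]
E
python3 - <<'E'
from h import *
for n in("top","side"):
    cv2.imwrite(f"pics/{n}.png",env.get_image(n)[:,:,::-1]); print(env.get_calibration(n))
print(env.get_calibration("wrist")); print(env.read_state())
E
```

```text
pics
{'mtx': array([[549.77900988,   0.        , 315.60852092],
       [  0.        , 549.77900988, 241.4562078 ],
       [  0.        ,   0.        ,   1.        ]]), 'k1': -0.16719071462436727, 'xyz': array([0.34389972, 0.05443749, 1.0062234 ]), 'rotation': array([-2.17073609,  2.14810501, -0.18476225])}
{'mtx': array([[497.74170067,   0.        , 320.58290769],
       [  0.        , 497.74170067, 239.26984006],
       [  0.        ,   0.        ,   1.        ]]), 'k1': -0.08370312000129282, 'xyz': array([ 0.43595647, -0.77200898,  0.70072492]), 'rotation': array([-2.22209701,  0.04626018, -0.01983899])}
{'mtx': array([[352.06112769,   0.        , 313.74118978],
       [  0.        , 352.06112769, 241.88281809],
       [  0.        ,   0.        ,   1.        ]]), 'k1': -0.058361565127435774, 'mount': array([[ 1.34967478e-04, -9.50214494e-01, -3.11596528e-01,
         8.12825889e-02],
       [ 9.99999691e-01,  3.69365069e-04, -6.93231746e-04,
        -4.87354367e-05],
       [ 7.73811726e-04, -3.11596339e-01,  9.50214251e-01,
        -1.84435268e-01],
       [ 0.00000000e+00,  0.00000000e+00,  0.00000000e+00,
         1.00000000e+00]])}
{'t': 0.1, 'joints': array([ 1.16476863,  0.53711127, -0.00442229,  1.53874391,  0.00259783,
        1.067313  , -0.07118561]), 'qd': array([-0.00062283, -0.0002526 , -0.00026292, -0.00266637,  0.00097912,
        0.00118057, -0.00068763]), 'joint_torque': array([ 2.28191770e-03, -5.72084427e+01,  9.93664674e-01, -2.52235776e+01,
       -5.62466844e-02,  1.34158516e-02,  5.00156546e-05]), 'tcp_pos': array([ 0.21643303, -0.61226334,  0.19962523]), 'tool_rot': array([-3.09483284e+00, -5.31087713e-01,  6.05035036e-04]), 'wrist_force': array([-0.1541962 ,  0.22428597,  0.87413641]), 'wrist_torque': array([-0.0040359 ,  0.01397103,  0.02328132]), 'gripper_force': 0.0, 'width': 0.08806344211320413}
```

View pics/top.png

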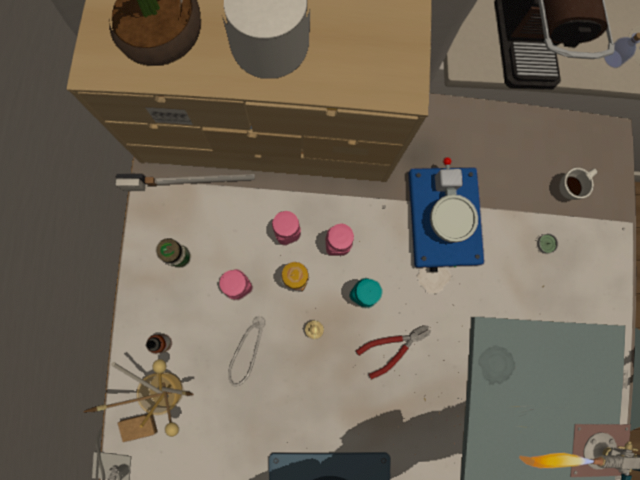

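View pics/side.png

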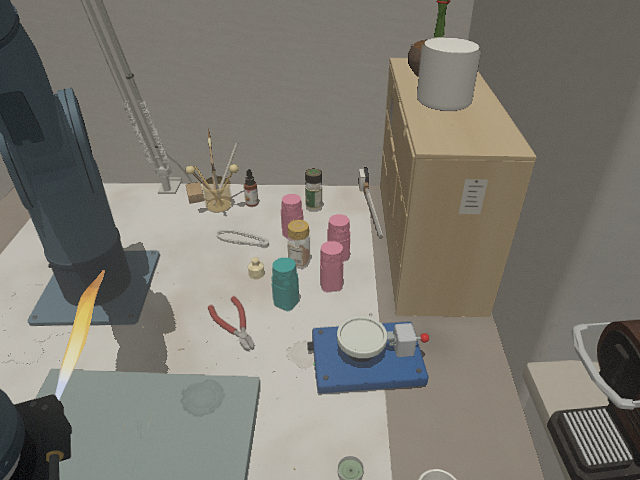

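Top view, candidates of the same shape: mustard cap (295,274), pink (286,226), (340,238) and (235,284), turquoise (366,292). The dark green cap at (172,250) is the green_jar. Only (295,274) has a yellow cap over clear glass, so that is the target. The shaker nest is at about (454,218), with the catch post at (451,177). I'll confirm both in enlarged crops.

```bash
python3 - <<'E'
from h import *
t=cv2.imread("pics/top.png"); s=cv2.imread("pics/side.png")
a=cv2.resize(t[200:320,210:390],None,fx=4,fy=4,interpolation=cv2.INTER_CUBIC)[:, :720]
cv2.imwrite("pics/c1.png",a)
b=cv2.resize(t[150:280,400:500],None,fx=4,fy=4,interpolation=cv2.INTER_CUBIC)
c=cv2.resize(s[205:335,270:365],None,fx=4,fy=4,interpolation=cv2.INTER_CUBIC)
cv2.imwrite("pics/c2.png",np.hstack([b,c]))
f=lambda n,u,v,z:print(n,u,v,atz(n,u,v,z).round(4))
f("top",295,274,.1);f("side",299,227,.1)
f("top",454,218,.076);f("side",362,337,.076);f("top",451,177,.074);f("side",405,333,.074)
for p in [(286,226),(340,238),(235,284),(366,292)]: f("top",*p,.1)
f("top",395,150,0.0);f("top",385,178,0);f("side",380,310,0);f("side",398,313,0)
E
```

```text
top 295 274 [0.4203 0.0638 0.1   ]
side 299 227 [0.4239 0.0583 0.1   ]
top 454 218 [ 0.523  -0.2128  0.076 ]
side 362 337 [ 0.5253 -0.2224  0.076 ]
top 451 177 [ 0.5976 -0.2105  0.074 ]
side 405 333 [ 0.5984 -0.2153  0.074 ]
top 286 226 [0.5005 0.0799 0.1   ]
top 340 238 [ 0.4813 -0.0105  0.1   ]
top 235 284 [0.4025 0.1625 0.1   ]
top 366 292 [ 0.3916 -0.0539  0.1   ]
top 395 150 [ 0.6687 -0.1235  0.    ]
top 385 178 [ 0.6128 -0.1032  0.    ]
side 380 310 [ 0.5788 -0.0877  0.    ]
side 398 313 [ 0.6128 -0.0975  0.    ]
```

View pics/c1.png

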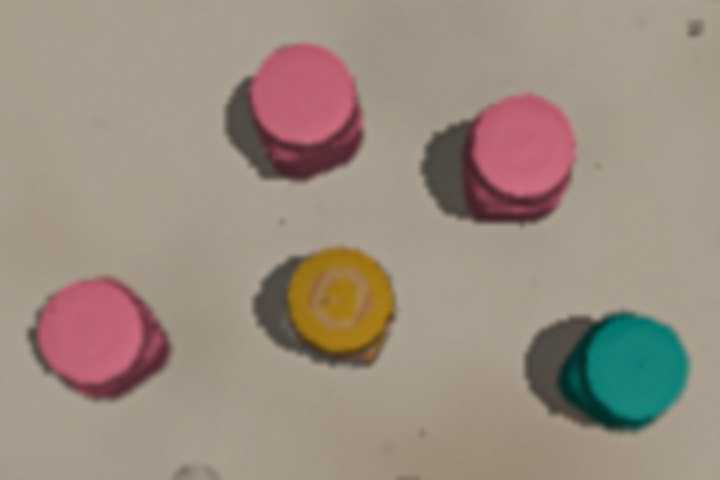

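View pics/c2.png

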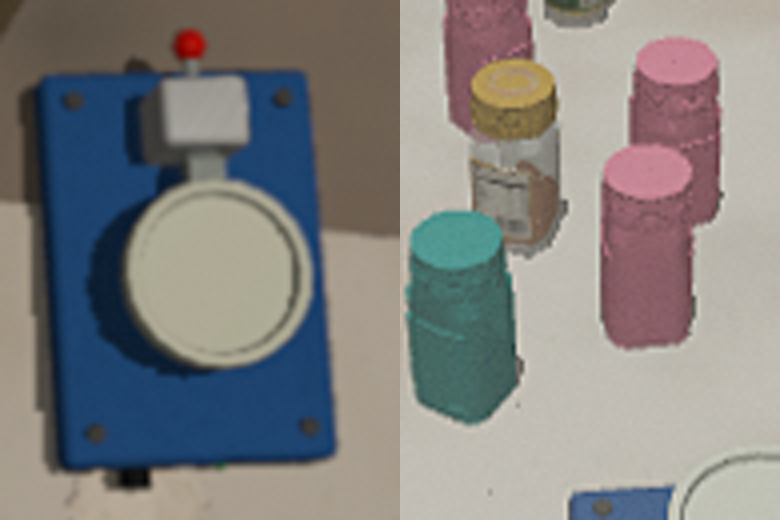

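The crops confirm it. The mustard cap with clear glass and an orange-brown label is the target, cap centre at top (295.1,274.6) and side (298.3,225.8). The nest is at top (454.1,218.1), and the post measures 74 mm from it, as it should. The lift is up and empty. To clear the neighbouring jars I'll close the fingers along about 57°.

```bash
cat >> h.py <<'E'
def ori(deg):
    a=np.radians(deg); z=np.array([0,0,-1.]); y=np.array([np.cos(a),np.sin(a),0])
    return cv2.Rodrigues(np.c_[np.cross(y,z),y,z])[0].ravel()
def wray(u,v,st):
    c=env.get_calibration("wrist"); K=c["mtx"]; k=c["k1"]
    d=np.array([(u-K[0,2])/K[0,0],(v-K[1,2])/K[1,1]]); p=d.copy()
    for _ in range(20): p=d/(1+k*(p@p))
    R=cv2.Rodrigues(np.array(st["tool_rot"]))[0]; M=c["mount"]
    return R@M[:3,3]+st["tcp_pos"], R@M[:3,:3]@np.r_[p,1]
def wz(u,v,z,st):
    o,d=wray(u,v,st); return o+d*(z-o[2])/d[2]
E
python3 - <<'E'
from h import *
import json
J=np.array([.4215,.061])
s=env.read_state(); p=s["tcp_pos"]
env.move_linear([p[0],p[1],.32],vel=.25)
best=min([(abs(q[6]),d) for d in(57,237) for q in [env.solve_ik([*J,.24],ori(d))] if q is not None]); print(best)
env.move_pose([.46,-.2,.3],ori(best[1])); print(env.read_state()["t"])
env.move_pose([*J,.24],ori(best[1]))
env.pause(.2)
s=env.read_state(); im=env.get_image("wrist"); print(s["t"],s["tcp_pos"],s["joints"].round(2),s["wrist_force"])
json.dump({k:np.array(s[k]).tolist() for k in("tcp_pos","tool_rot")},open("st.json","w"))
cv2.imwrite("pics/w1.png",im[:,:,::-1])
E
```

```text
(np.float64(0.5596071637572426), 57)
2.475
3.725 [0.42206964 0.05995417 0.24013204] [ 0.49  0.17 -0.8   2.01  0.15  1.01  0.61] [ 0.51605925 -0.27566424 -0.20151286]
```

View pics/w1.png

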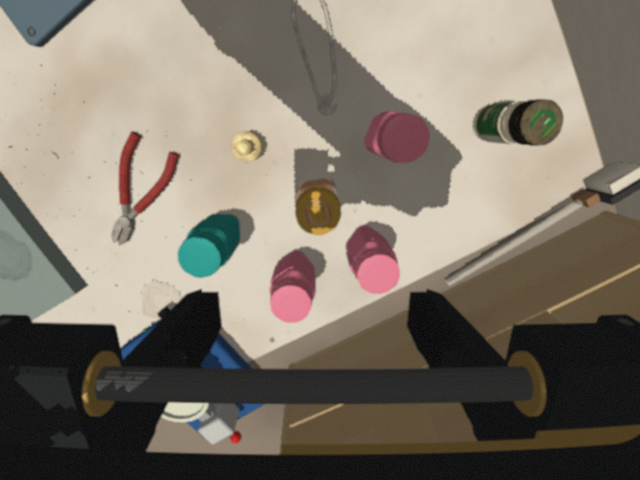

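The wrist view shows the yellow cap at (318,209), with the pink caps at (403,137), (377,273) and (291,304) and turquoise at (200,256). I'll turn these into positions and compare them with the top view.

```bash
python3 - <<'E'
from h import *
import json
st=json.load(open("st.json"))
R=cv2.Rodrigues(np.array(st["tool_rot"]))[0]
for n,u,v in [("yel",318,209),("pk",403,137),("pk",377,273),("pk",291,304),("tq",200,256)]:
    P=wz(u,v,.1,st); print(n,P.round(4),"tool",(R.T@(P-st["tcp_pos"])).round(4))
E
```

```text
yel [0.4183 0.0677 0.1   ] tool [0.0074 0.0043 0.1401]
pk [0.4045 0.1669 0.1   ] tool [0.0732 0.0799 0.1401]
pk [0.5054 0.0816 0.1   ] tool [-0.0579  0.0637  0.1402]
pk [ 0.487 -0.01   0.1  ] tool [-0.0926 -0.0231  0.1401]
tq [ 0.3942 -0.0557  0.1   ] tool [-0.0398 -0.1121  0.1401]
```

```bash
python3 - <<'E'
from h import *
J=[.4200,.0640]; N=[.5235,-.2140]
hit=env.move_linear([*J,.056],ori(57),vel=.12,threshold=8); print("hit",hit,env.read_state()["tcp_pos"])
if hit: raise SystemExit
env.grip(.02); s=env.read_state(); print(s["width"],s["gripper_force"],s["tcp_pos"])
env.move_linear([*J,.26],vel=.15); s=env.read_state(); print(s["t"],s["width"],s["gripper_force"],s["wrist_force"])
if s["width"]<.03: raise SystemExit
env.move_linear([*N,.26],vel=.2)
env.move_linear([*N,.165],vel=.12)
env.pause(.2); s=env.read_state(); print(s["t"],s["width"],s["tcp_pos"],s["wrist_force"])
a=env.get_image("side")[200:440,240:480];b=env.get_image("top")[100:340,340:580]
cv2.imwrite("pics/m1.png",cv2.resize(np.hstack([a,b]),(800,400),interpolation=cv2.INTER_CUBIC)[:,:,::-1])
E
```

```text
hit False [0.42049079 0.06404245 0.05646918]
0.042818900850283996 30.000517666339874 [0.42009284 0.0641069  0.05601502]
7.725 0.042886690722374124 29.993271231651306 [ 0.97134566 -0.77519096 -1.17387559]
10.5 0.042779590730783086 [ 0.52396554 -0.21416003  0.16570927] [-0.14268933  0.49651655 -0.93663661]
```

View pics/m1.png

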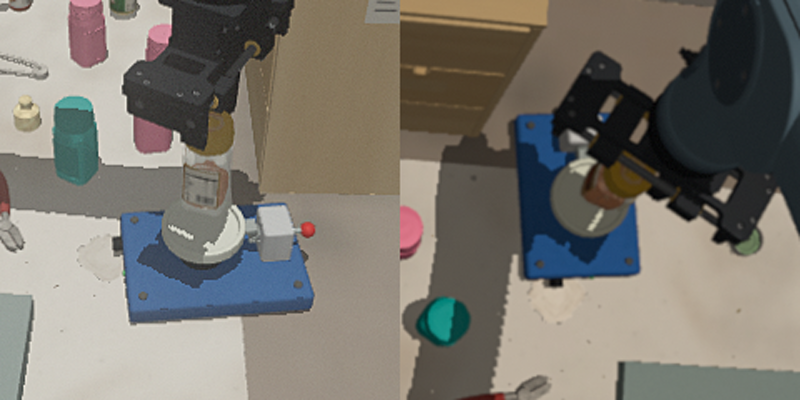

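The jar hangs upright in the grip over the nest, with its underside at about side pixel (364,325). Next I lower it until it touches, then push against the spring while watching the force.

```bash
python3 - <<'E'
from h import *
N=[.5235,-.2140]
print("proj side of jar bottom / nest floor",proj("side",[*N,.109]),proj("side",[*N,.07]))
s=env.read_state(); f0=s["wrist_force"]
def rep(l):
    s=env.read_state(); print(l,round(s["t"],2),s["tcp_pos"].round(4),(s["wrist_force"]-f0).round(2),s["wrist_torque"].round(2),round(s["width"],4)); return s
print(env.move_linear([*N,.128],vel=.08,threshold=6)); s=rep("above")
for z in (.124,.120,.116,.112,.109,.107,.105,.1035):
    hit=env.move_linear([*N,z],vel=.03,threshold=14); s=rep(z)
    if hit or np.abs((s["wrist_force"]-f0)[2])>18: break
a=env.get_image("side")[200:440,240:480];b=env.get_image("top")[100:340,340:580]
cv2.imwrite("pics/m2.png",cv2.resize(np.hstack([a,b]),(800,400),interpolation=cv2.INTER_CUBIC)[:,:,::-1])
E
```

```text
proj side of jar bottom / nest floor [361.38436915 319.4378979 ] [360.23342435 335.63271926]
False
above 11.21 [ 0.5235 -0.2138  0.1277] [-0.73 -1.16  0.09] [-0.01 -0.16 -0.01] 0.0431
0.124 11.49 [ 0.524  -0.214   0.1243] [0.12 0.93 2.54] [ 0.08 -0.27 -0.02] 0.0428
0.12 11.78 [ 0.524  -0.2139  0.1203] [ 1.08 -0.16  3.79] [ 0.1  -0.34  0.02] 0.0428
0.116 12.06 [ 0.5241 -0.214   0.1164] [0.29 0.8  4.4 ] [ 0.14 -0.36  0.01] 0.043
0.112 12.34 [ 0.5239 -0.2139  0.1122] [0.36 0.71 6.  ] [ 0.18 -0.47  0.06] 0.0428
0.109 12.59 [ 0.5239 -0.2139  0.1092] [1.04 1.34 4.99] [ 0.22 -0.4   0.05] 0.0426
0.107 12.84 [ 0.524  -0.2139  0.1073] [1.66 1.38 7.06] [ 0.18 -0.44  0.  ] 0.043
0.105 13.09 [ 0.5241 -0.214   0.1054] [1.4  0.33 6.05] [ 0.15 -0.45  0.04] 0.0424
0.1035 13.34 [ 0.5241 -0.214   0.104 ] [0.46 0.97 7.13] [ 0.17 -0.37 -0.04] 0.0431
```

View pics/m2.png

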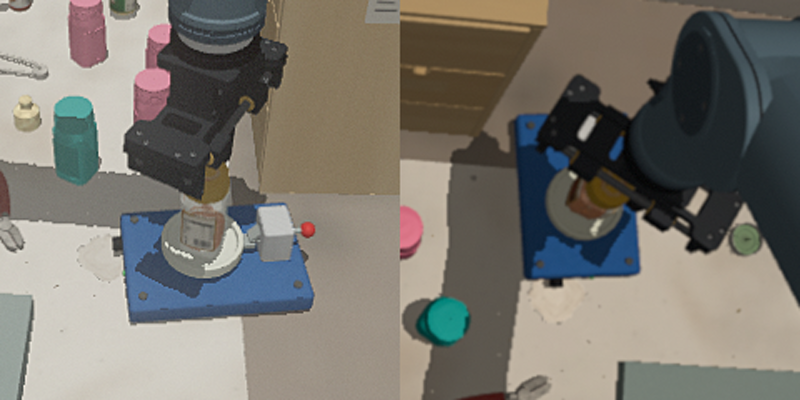

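The nest has sunk about 18 mm (rim centre moved from about (205,230) to (203,242) in the crop) and the jar stands in it. The catch hasn't clearly snapped over, so I push on to the stop.

```bash
python3 - <<'E'
from h import *
N=[.5235,-.2140]
for z in (.1025,.1015,.1005,.0995,.0985,.0975):
    hit=env.move_linear([*N,z],vel=.02,threshold=12); env.pause(.1); s=env.read_state()
    print(z,hit,s["tcp_pos"].round(4),s["wrist_force"].round(2),round(s["width"],4),s["t"])
    if hit or s["wrist_force"][2]>16: break
E
```

```text
0.1025 False [ 0.5242 -0.2141  0.1031] [1.61 0.59 8.  ] 0.043 13.7917
0.1015 False [ 0.5243 -0.2141  0.1021] [-0.01  0.9   6.62] 0.0431 14.1417
0.1005 False [ 0.5248 -0.2142  0.1018] [ 0.45 -0.78 11.75] 0.0429 14.4917
0.0995 False [ 0.5253 -0.2143  0.1016] [-0.87  1.55 17.84] 0.0429 14.8417
```

The force climbs steeply at TCP z 0.102, which is the bottom stop at 24 mm. I back off 4 mm and check that the force disappears, which would mean the catch is holding, before I let go.

```bash
python3 - <<'E'
from h import *
N=[.5245,-.2140]
env.move_linear([*N,.1053],vel=.02); env.pause(.3)
s=env.read_state(); print(s["tcp_pos"],s["wrist_force"].round(2))
a=env.get_image("side")[200:440,240:480];b=env.get_image("top")[100:340,340:580]
f=np.mean([ (env.pause(.05),env.read_state()["wrist_force"])[1] for _ in range(8)],0); print(f)
if f[2]<3:
    env.grip(.088); env.pause(.3); print(env.read_state()["wrist_force"])
    env.move_linear([*N,.26],vel=.15); env.move_linear([.42,-.33,.3],vel=.2)
    env.pause(.5); a=env.get_image("side")[200:440,240:480];b=env.get_image("top")[100:340,340:580]
    print(env.read_state()["t"])
cv2.imwrite("pics/m3.png",cv2.resize(np.hstack([a,b]),(800,400),interpolation=cv2.INTER_CUBIC)[:,:,::-1])
E
```

```text
[ 0.52458342 -0.2141479   0.10547643] [0.17 0.5  6.17]
[0.53041205 0.4341625  5.98583411]
```

View pics/m3.png

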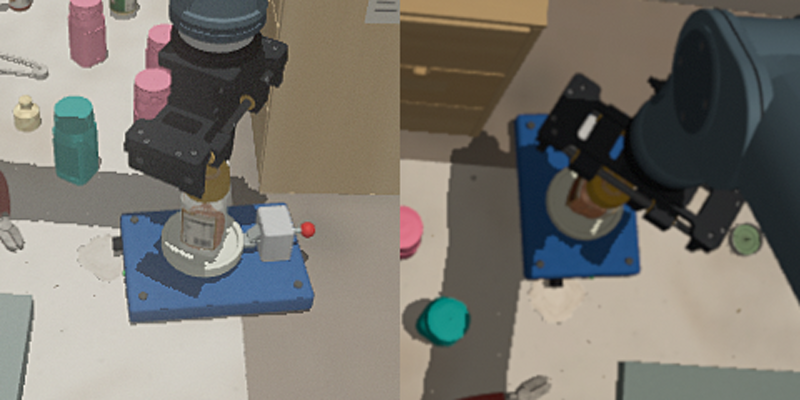

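There is still 6 N at 0.1055, which is right at the nominal hold depth of 20 mm. I'll raise slowly in small steps. If the catch holds, the force will drop quickly; if not, it will follow the spring.

```bash
python3 - <<'E'
from h import *
N=[.5240,-.2140]
for z in (.1058,.1065,.1072,.108):
    env.move_linear([*N,z],vel=.02); env.pause(.1)
    S=[(env.pause(.03),env.read_state())[1] for _ in range(6)]
    f=np.mean([s["wrist_force"] for s in S],0); print(z,S[-1]["tcp_pos"].round(4),f.round(2),S[-1]["t"])
    if f[2]<1: break
E
```

```text
0.1058 [ 0.5242 -0.2141  0.106 ] [0.8  0.46 5.36] 16.6333
0.1065 [ 0.5238 -0.214   0.1063] [0.95 0.68 1.18] 17.1833
0.1072 [ 0.5238 -0.214   0.1071] [ 0.23 -0.22 -1.13] 17.7333
```

The force fell from 5.4 N to −1.1 N (just the jar's weight) within 1 mm, so the catch holds the lift at about 20 mm. I go back down 0.7 mm, let go, retreat and look.

```bash
python3 - <<'E'
from h import *
N=[.5240,-.2140]
env.move_linear([*N,.1064],vel=.02); env.pause(.2)
env.grip(.088); env.pause(.3); s=env.read_state(); print(s["wrist_force"],s["width"])
env.move_linear([*N,.26],vel=.12); env.move_linear([.42,-.38,.3],vel=.2); env.pause(.5)
a=env.get_image("side")[200:440,240:480];b=env.get_image("top")[100:340,340:580]
print(env.read_state()["t"])
cv2.imwrite("pics/m4.png",cv2.resize(np.hstack([a,b]),(800,400),interpolation=cv2.INTER_CUBIC)[:,:,::-1])
print([(z,proj("side",[*N,z]).round(1)) for z in(.056,.076,.15,.17)])
E
```

```text
[0.15945317 0.84379379 0.53382516] 0.0882240798772541
22.4667
[(0.056, array([360.1, 341.2])), (0.076, array([360.7, 333.2])), (0.15, array([363. , 301.3])), (0.17, array([363.6, 292. ]))]
```

View pics/m4.png

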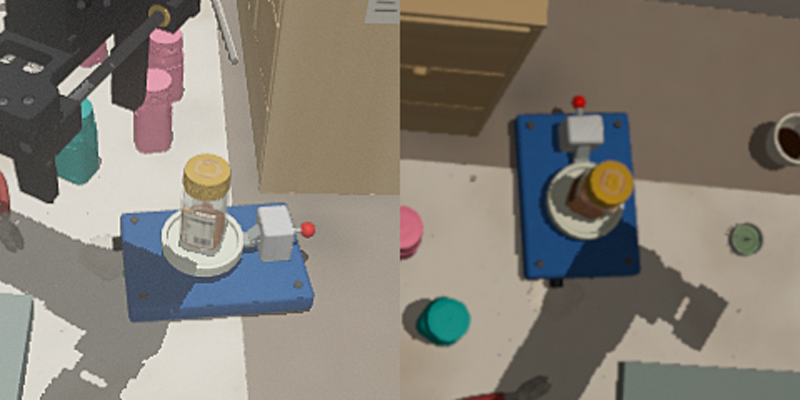

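The jar stands upright and free in the nest. Its cap top is at side (365,299), against a predicted (363,301) with the lift held down and (364,292) with it up. The rim is low too, so the catch is holding.

```bash
python3 -c "
from h import *
print(env.finish_job())"
```

```text
the job is handed in; nothing more can be done
None
```

The yellow-capped jar is standing upright in the shaker's nest with the catch holding the lift down and the gripper clear, the green-capped jar was left alone, and the job was handed in at about 22.5 s of the 48 s allowed.

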